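# Load tumblers into the sprung cup dispenser

### The arm

A 6-joint arm with a two-finger parallel gripper is mounted at the origin on the work surface. World frame = base frame: x ahead of the robot, y to its left, z up, the work surface at z = 0. Lengths are in mm, angles in rad, forces in N, time in s.
With the tool pointing down it reaches from about 350 to 775 mm from the base axis. Payload 7.3 kg.
Tool frame: the origin (TCP) lies on the mounting face of the last link; the fingertips stand 178 mm ahead of it and the grasp point (between the pads) lies 159 mm ahead of it; z points along the fingers, y is the line along which they close (so a half turn about z gives the same grasp; the last joint's range is limited). The gripper opens to 92 mm and grips with 3 to 60 N. Pads are 19 mm wide; open, the fingers measure 130 mm over their backs; the gripper's body (75 mm by 190 mm) begins 47 mm behind the grasp point.
Start: joints at [-1.338, 0.342, 1.524, -0, 1.275, -0.146], TCP at [194.168, -487.777, 404.741] pointing down, gripper open.
Joint ranges: [-2.53, 2.53], [-0.77, 2.02], [0.04, 2.7], [-1, 4.14], [0.28, 2.66], [-3.11, 3.11]. Speed limits (rad/s): [2.57, 2.57, 3.14, 3.14, 3.14, 3.14].

### API

Orientations are given as [roll, pitch, yaw] about the fixed x, y, z axes, in that order (R = Rz(yaw) Ry(pitch) Rx(roll)).
In Python, from plant import bot, capture, close_job gives the robot as it stands (bot), with the cameras as plain functions and the job as plain functions.
- The arm moves only by the tool shift_gripper, called by a JSON object that holds its "api" and its "payload", one argument or row to a line. Schema: {"type":"object","properties":{"offsets":{"type":"string"},"only":{"type":"string"},"quiet":{"type":"boolean"},"lines":{"type":"string"}},"required":["offsets"],"additionalProperties":false}. offsets is a string of 1 to 5 rows, one to a line, with the numbers parted by commas; each row has 5 numbers: the finger opening in mm, then dx, dy, dz in parts of the range, where 1.0 means 800 mm, then a turn about the tool's z in a scale on which 1.0 is pi/2 rad; each row is the pose to reach, as a shift and turn from the pose commanded when the call began, along the tool's axes at that moment; what a row does not reach only later rows make up. A row lasts 1/8 s, in which the tool goes at most 62.5 mm and 0.188 rad, less where a joint would pass 70% of its speed; a pose out of reach is approached as far as the arm can. The fingers move at their own pace and stop on an object; the grip force is fixed at half the most. Time passes only in rows, so rows that do not move let the fingers close. The tool returns the time, the measured TCP pose, the force, the opening and the grip force at its end. only (a regular expression) keeps the lines of the reply that match it, lines (a string "A,B") keeps lines A to B, and quiet returns only ok. A shift or turn number past 1, either way, is cut back to 1. Input that does not fit is refused with a message, and nothing moves.
- bot.get_obs(): the state, without advancing time (a new reading comes with each control period).
- capture(name): name is "side" or "top"; returns a dict with "color" (400x640x3 uint8, red, green, blue), "K" (3x3 intrinsics, pixels), "R" (3x3) and "t" (3): a world point X has camera coordinates R X + t. Camera axes: x right, y down, z forward; pixel columns grow to the right and rows downward; lengths in mm; the calibration is good to about 2 mm. A picture is of the moment at which its call begins. There is no depth.
- close_job(): hands the job in; it is judged then, once.
The state is a dict: "time": time; "joint_positions": joint angles; "dq": joint speeds; "tau": joint torques, N m; "tool_pos": TCP position; "tcp_rot": TCP orientation; "contact_force": force on the tool from outside, world axes, zero at the start; "moment": the same for the moment, N m; "grip_width": finger opening in mm; "finger_force": force on a finger pad.
Only numpy, scipy, OpenCV 4.12 (cv2) and the standard library are available. Lean on these libraries where they do the work, as an engineer would, in place of code of your own. Each camera call takes 0.05 s, during which the arm holds its last target. There are 200 camera calls.

### The job

The cup dispenser on the bench is still set for large cups, so the two aluminium tumblers on its sprung plate stand loose. Lift the red size knob out of its notch, slide it along to the small-cup notch at the other end and drop it fully home there, stack the third tumbler mouth down over the two in the dispenser, and push the whole pile straight down until the top tumbler's rim is caught under the catches, so that the pile stays down by itself with only the top tumbler's upper part standing out. Leave the other things on the bench where they are.

Things in the scene. Friction and masses are not known exactly. Their poses are not given: they have to be found in the camera images.
- dispenser: Cup dispenser fixed to the bench: white box 170 (x) x 260 (y) x 105 mm, blue top face at z = 105 mm. Origin at the centre of its underside, z up, front (-x) towards the robot, turned to 0.35 rad. In its frame the well is centred at (0, 60) mm and the size slide runs along x at y = -65 mm, its notches at x = 30 (large), 0 (medium), -30 mm (small) and its rails and teeth 8 mm above the top face.
- well (a point): Centre of the well's round mouth (98 mm across), on the dispenser's top face; fixed. Around it inside are three yellow sprung catches, sloped above and flat below. They hold these tumblers only with the slide in the small notch.
- catch_height (a point): On the well's axis at the level of the catches' flat undersides, 22 mm below the top face. A tumbler is caught when its whole 5 mm rim has been pushed below this level; pushing the pile's rims past the catches takes about 15 N in all (spring included) on the top tumbler.
- small_notch (a point): Centre of the small-cup notch, on the dispenser's top face; the knob's axis must end over it. It is the end of the slot nearest the robot, with the smallest of three black ring marks beside it. The knob starts at the other end, beside the biggest ring mark.
- knob_grip (a point): Point on the red size knob's axis at which to take it, 15 mm below its top: an upright round grip 22 mm across and 34 mm tall. With the knob home in a notch the point is 32 mm above the dispenser's top face and the grip's underside 13 mm above it. Under the grip is a steel key, 12 mm long in the 16 mm notches.
- size_slide (a joint): Position of the knob along its slot, m: 0 in the large-cup notch (start), 0.03 medium, 0.06 small-cup notch, which is the end of its travel; grows towards the dispenser's -x. Friction about 1 N.
- size_knob (a joint): Lift of the knob, m: 0 fully down in a notch, at most 0.020; it must be lifted more than 0.008 to clear the teeth between notches. A light spring (about 2 N) draws it down when let go.
- platform (a joint): How far the sprung plate under the tumblers has sunk, m: 0 at the top (its face 2 mm above the dispenser's top face), at most 0.090. Its spring pushes up with 5 N at 0 and 60 N/m more. With three tumblers caught it stands at about 0.077; it must be pushed a few mm beyond that, to about 0.083, before letting go.
- tumbler_a: Lower tumbler, mouth down on the plate. All three are alike, aluminium, 90 g, 85 mm tall: rolled rim 84 mm across and 5 mm thick at the mouth, wall tapering from 77 mm at the rim to 50 mm at the flat closed end. Origin at the centre of the mouth, z to the closed end, up at the start.
- tumbler_b: Second tumbler, mouth down over tumbler_a, 24 mm higher; its closed end is the top of the pile at the start, 111 mm above the dispenser's top face (216 mm above the bench). Nested tumblers rest on a stacking step inside and stand 24 mm apart, with 1 to 2 mm of side play.
- tumbler_c: Third tumbler, mouth down on the open bench left or right of the dispenser. Origin at its mouth; it can be gripped 60 mm above the mouth, where it is 58 mm across. Stacked on the pile its mouth is 50 mm above the dispenser's top face before the push (closed end 135 mm), and about 27 mm below it when caught (closed end 58 mm above).
- tumbler_c_top (a point): Centre of the flat closed end of tumbler_c.
- grip_ring: Steel grip ring, 84 mm across, 20 mm high, lying flat on the bench with the ball resting in it; to be left alone.
- massage_ball_center (a point): Centre of the green hard massage ball, 65 mm across, resting in the grip ring; to be left alone.
- roller: Ridged wooden massage roller, 60 mm thick and 190 mm long along its x, lying at the right of the bench; to be left alone.
- tackle_box: Grey tackle box with two latches, 150 x 260 mm and 151 mm high with its handle; to be left alone.

How it is judged:
By the outcome, as a careful person would: the job done as asked, in the order asked, and still so for the second after the job is handed in, with the robot touching nothing.
It also fails if it takes over 58 s, if anything falls off the work surface, if the arm or the gripper's body presses on something with over 40 N, if the wrist force passes 120 N, or if a joint passes its speed limit or range.

## Working session

There is one attempt and no reset: what is moved stays moved. The work goes in short steps, Python scripts to look and compute and a tool call to move; the robot and the scene stay as the last step left them, time stands still between calls to the robot, and variables do not carry over. Pictures are saved under pics/ and viewed, at most 10 in all, crops included, and the job is handed in when it is done.

```bash
ls; mkdir -p pics
```

Run:
```python
from plant import bot, capture, close_job
import cv2,numpy as np
o=bot.get_obs(); print({k:np.round(v,3).tolist() if not np.isscalar(v) else v for k,v in o.items()})
for n in("side","top"):
    c=capture(n); cv2.imwrite(f"pics/{n}0.png",c["color"][...,::-1]); np.savez(f"{n}0.npz",**c); print(n,c["K"].tolist(),np.round(c["R"],3).tolist(),c["t"])
```

```text
pics
plant.py
{'time': 0.0, 'joint_positions': [-1.338, 0.343, 1.525, 0.0, 1.275, -0.146], 'dq': [0.0, -0.001, 0.0, 0.001, -0.002, 0.001], 'tau': [-0.0, -43.124, -24.421, 0.072, 0.056, -0.0], 'tool_pos': [194.135, -487.641, 404.068], 'tcp_rot': [-3.14, -0.0, 0.379], 'contact_force': [0.365, 0.261, -0.563], 'moment': [-0.027, -0.041, 0.008], 'finger_force': 0.0, 'grip_width': 91.91962805036997}
side [[421.49488280519216, 0.0, 321.73037152311815], [0.0, 421.49488280519216, 196.094514601375], [0.0, 0.0, 1.0]] [[-0.861, -0.508, 0.015], [-0.317, 0.514, -0.797], [0.397, -0.691, -0.603]] [ 441.22704392  239.18112281 1288.26712242]
top [[457.4561182797699, 0.0, 318.01487467169346], [0.0, 457.4561182797699, 198.76102595986882], [0.0, 0.0, 1.0]] [[-0.016, -1.0, -0.013], [-0.998, 0.017, -0.055], [0.055, 0.012, -0.998]] [  50.77492955  518.41343579 1521.08188675]
```

View pics/side0.png

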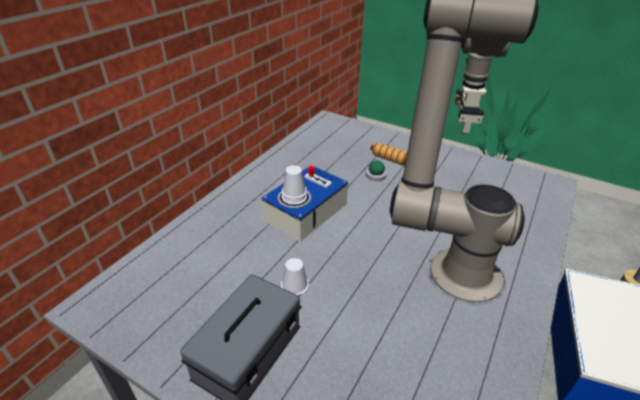

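View pics/top0.png

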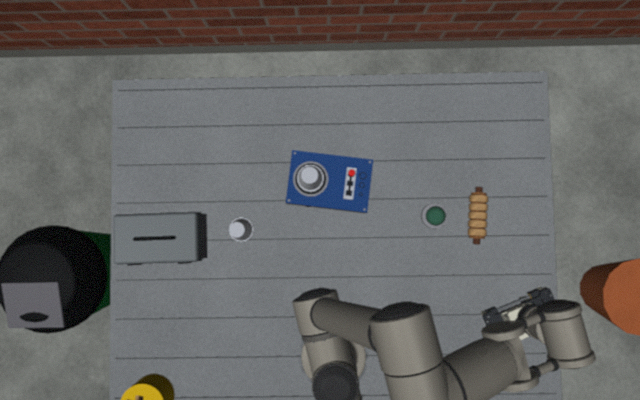

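The side view shows the dispenser around (305,200), the red knob at (311,171), the pile at (293,185) and tumbler C at (294,275). In the top view the knob is at (351,173), the pile at (310,176), C at (241,230) and the ball at (434,215). Next I'll segment these and triangulate.

Create h.py:
```python
import cv2,numpy as np
def P(c): return c["K"]@np.c_[c["R"],c["t"]]
def proj(c,X):
    x=P(c)@np.r_[X,1]; return x[:2]/x[2]
def tri(a,pa,b,pb):
    X=cv2.triangulatePoints(P(a),P(b),np.float64(pa).reshape(2,1),np.float64(pb).reshape(2,1)).ravel(); X=X[:3]/X[3]
    return X,np.linalg.norm(proj(a,X)-pa),np.linalg.norm(proj(b,X)-pb)
def onz(c,p,z):
    d=c["R"].T@np.linalg.inv(c["K"])@np.r_[p,1]; o=-c["R"].T@c["t"]; return o+d*(z-o[2])/d[2]
def blue(c):
    h=cv2.cvtColor(c["color"],cv2.COLOR_RGB2HSV); m=cv2.inRange(h,(105,120,40),(130,255,255))
    m[:, 450:]=0; return m
def red(c,roi):
    h=cv2.cvtColor(c["color"],cv2.COLOR_RGB2HSV); m=cv2.inRange(h,(0,170,90),(6,255,255))|cv2.inRange(h,(174,170,90),(180,255,255))
    k=np.zeros_like(m); k[roi]=m[roi]; return k
```

Run:
```python
from h import *
s=dict(np.load("side0.npz"));t=dict(np.load("top0.npz"))
def corners(c):
    m=blue(c); m=cv2.morphologyEx(m,cv2.MORPH_CLOSE,np.ones((3,3)))
    cs=max(cv2.findContours(m,0,2)[0],key=cv2.contourArea); h=cv2.convexHull(cs)
    return h,cv2.minAreaRect(h),cv2.approxPolyDP(h,4,True).reshape(-1,2)
for n,c in(("s",s),("t",t)):
    h,r,a=corners(c); print(n,r,a.tolist())
for n,c,roi in(("s",s,np.s_[160:185,300:322]),("t",t,np.s_[160:190,340:362])):
    m=red(c,roi);y,x=np.nonzero(m);print(n,len(x),x.mean(),y.mean(),x.min(),x.max(),y.min(),y.max())
A=cv2.resize(s["color"][150:300,240:360],None,fx=4,fy=4,interpolation=2)[:600]
B=cv2.resize(t["color"][140:245,215:295],None,fx=4,fy=4,interpolation=2)
C=cv2.resize(t["color"][140:215,285:375],None,fx=3.5,fy=3.5,interpolation=2)
o=np.zeros((600,800,3),np.uint8);o[:,:480]=A;o[:263,480:795]=C[:263,:315];o[270:600,480:800]=B[60:390]
cv2.imwrite("pics/z.png",o[...,::-1])
```

```text
s ((305.4615478515625, 191.69229125976562), (39.38371276855469, 79.3221206665039), 56.3099365234375) [[346, 181], [300, 219], [262, 198], [306, 168]]
t ((329.04437255859375, 181.1228485107422), (81.32150268554688, 52.81224060058594), 6.709837436676025) [[292, 151], [372, 160], [366, 211], [287, 202]]
s 41 310.9512195121951 170.09756097560975 309 313 166 175
t 23 351.0869565217391 172.7826086956522 349 353 170 175Traceback (most recent call last):
  File "<stdin>", line 14, in <module>
ValueError: could not broadcast input array from shape (262,315,3) into shape (263,315,3)
```

Run:
```python
from h import *
from scipy.optimize import minimize
s=dict(np.load("side0.npz"));t=dict(np.load("top0.npz"))
for pa,pb in zip([[346,181],[300,219],[262,198]],[[366,211],[287,202],[292,151]]): print("corner",tri(s,pa,t,pb))
print("knob",tri(s,(310.95,170.1),t,(351.09,172.78)))
# dispenser pose by distance transform of hull edges, per view
def hull(c):
    m=cv2.morphologyEx(blue(c),cv2.MORPH_CLOSE,np.ones((3,3)))
    return cv2.convexHull(max(cv2.findContours(m,0,2)[0],key=cv2.contourArea))
def box(p,z=105):
    R=np.array([[np.cos(p[2]),-np.sin(p[2])],[np.sin(p[2]),np.cos(p[2])]])
    return [np.r_[p[:2]+R@v,z] for v in [(-85,-130),(85,-130),(85,130),(-85,130)]]
def mask(poly,up=8):
    M=np.zeros((400*4,640*4),np.uint8); cv2.fillPoly(M,[np.int32(np.round((np.array(poly)+.5)*4*16))],1,shift=4); return M
for nm,views in(("t",[t]),("s",[s]),("both",[s,t])):
    H=[cv2.resize(cv2.fillPoly(np.zeros((400,640),np.uint8),[hull(c)],1),None,fx=4,fy=4,interpolation=0) for c in views]
    f=lambda p:sum(np.count_nonzero(h!=mask([proj(c,X) for X in box(p)])) for h,c in zip(H,views))
    x0=np.r_[np.mean([onz(t,q,105)[:2] for q in [[292,151],[372,160],[366,211],[287,202]]],0),-.1]
    r=minimize(f,x0,method="Nelder-Mead",options=dict(initial_simplex=x0+np.array([[0,0,0],[8,0,0],[0,8,0],[0,0,.06]])))
    p=r.x;R=np.array([[np.cos(p[2]),-np.sin(p[2])],[np.sin(p[2]),np.cos(p[2])]])
    print(nm,p,r.fun/16,"well",p[:2]+R@(0,60),"large",p[:2]+R@(30,-65),"small",p[:2]+R@(-30,-65))
A=cv2.resize(s["color"][150:300,240:360],None,fx=4,fy=4,interpolation=2)[:600]
B=cv2.resize(t["color"][140:245,215:295],None,fx=4,fy=4,interpolation=2)
C=cv2.resize(t["color"][140:215,285:375],None,fx=3.5,fy=3.5,interpolation=2)
o=np.zeros((600,800,3),np.uint8);o[:,:480]=A;o[:262,480:795]=C;o[270:600,480:800]=B[60:390]
cv2.imwrite("pics/z.png",o[...,::-1])
```

```text
corner (array([ 475.15801007, -108.01467582,  108.19771704]), np.float64(0.826086198360655), np.float64(0.792393889256845))
corner (array([507.78123063, 140.97902145,  97.8945181 ]), np.float64(0.7946808571141714), np.float64(0.67803067962817))
corner (array([669.83768303, 122.78300124, 104.49347897]), np.float64(0.862975919442106), np.float64(0.7760579554992818))
knob (array([592.67827535, -61.89740025, 139.05079533]), np.float64(0.6401103899722914), np.float64(0.6219480772646859))
t [ 5.70479305e+02  5.68803557e+00 -1.32921319e-01] 78.1875 well [578.43112043  65.1587732 ] large [591.60020745 -62.71450449] small [532.12946982 -54.76268923]
s [ 5.72910202e+02  1.00295392e+01 -1.33466220e-01] 128.4375 well [580.89442151  69.49593507] large [593.99382838 -58.38449947] small [534.52743252 -50.40027976]
both [ 5.70580607e+02  6.39514189e+00 -1.32576274e-01] 242.375 well [578.51190187  65.86861971] large [591.72511013 -62.00010644] small [532.25163231 -54.06881173]
```

View pics/z.png

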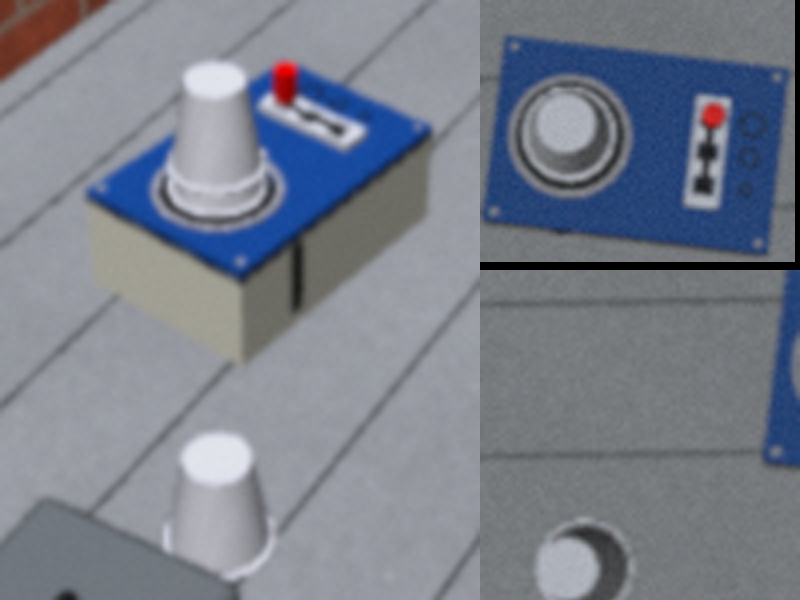

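Crop: C's closed end is at side (293.8,264.3) and top (237,229.5), and its rim centre is at top (241,230). The pile top is at side (293,169.3) and top (309.6,175.4). The slot and the three ring marks run front to back as described.

Run:
```python
from h import *
s=dict(np.load("side0.npz"));t=dict(np.load("top0.npz"))
def bright(c,x0,y0,x1,y1,th):
    g=cv2.cvtColor(c["color"],cv2.COLOR_RGB2GRAY)[y0:y1,x0:x1]; m=np.uint8(g>th)*255
    n,l,st,ce=cv2.connectedComponentsWithStats(m); i=1+st[1:,4].argmax(); return ce[i]+(x0,y0),st[i].tolist()
for th in(190,200,210):
    print(th,"C t",bright(t,225,215,260,245,th),"s",bright(s,280,255,310,300,th))
    print("  pile t",bright(t,295,160,330,195,th),"s",bright(s,280,160,308,200,th))
print("C",tri(s,(293.8,264.3),t,(237,229.5)),"rim",onz(t,(241.0,229.8),4))
print("pile",tri(s,(293,169.3),t,(309.6,175.4)))
from scipy.spatial.transform import Rotation as R
# target-to-tool offsets
from plant import bot, capture, close_job
o=bot.get_obs(); M=R.from_euler("xyz",o["tcp_rot"]).as_matrix(); print(M.round(3).tolist())
```

Add to h.py:
```python
def bright(c,x0,y0,x1,y1,f):
    g=cv2.cvtColor(c["color"],cv2.COLOR_RGB2GRAY)[y0:y1,x0:x1]; m=np.uint8(g>g.max()*f)*255
    n,l,st,ce=cv2.connectedComponentsWithStats(m); i=1+st[1:,4].argmax(); return (ce[i]+(x0,y0)).round(2),st[i].tolist()
```

Run:
```python
from h import *
s=dict(np.load("side0.npz"));t=dict(np.load("top0.npz"))
for f in(.8,.88,.94):
    print(f,"C t",bright(t,225,215,260,245,f),"s",bright(s,280,255,310,300,f))
    print("  pile t",bright(t,295,160,330,195,f),"s",bright(s,280,160,308,200,f))
print("C",tri(s,(293.8,264.3),t,(237,229.5)),"rim",onz(t,(241.0,229.8),4))
print("pile",tri(s,(293,169.3),t,(309.6,175.4)))
```

```text
0.8 C t (array([235.69, 229.43]), [4, 6, 15, 18, 196]) s (array([293.61, 264.26]), [5, 3, 18, 14, 197])
  pile t (array([308.71, 174.46]), [6, 5, 17, 18, 225]) s (array([292.96, 169.88]), [6, 5, 15, 11, 125])
0.88 C t (array([236.  , 229.44]), [4, 8, 15, 14, 169]) s (array([293.74, 264.35]), [6, 4, 17, 12, 168])
  pile t (array([308.95, 174.75]), [7, 7, 15, 16, 193]) s (array([293.04, 169.73]), [6, 6, 15, 9, 103])
0.94 C t (array([235.99, 229.34]), [5, 8, 14, 14, 145]) s (array([293.71, 264.23]), [6, 4, 16, 12, 147])
  pile t (array([309.03, 174.82]), [7, 8, 15, 15, 172]) s (array([293.16, 169.71]), [7, 6, 14, 8, 83])
C (array([423.33806127, 303.51715088,  84.33517229]), np.float64(1.039187062425437), np.float64(0.790744128399756)) rim [419.21674757 304.01689083   4.        ]
pile (array([579.52097299,  64.91447091, 218.08903944]), np.float64(1.2241030655500567), np.float64(1.1460035099132582))
```

Add to h.py:
```python
def go(x,y,z,ang=None):
    """shift in tool axes to bring the GRASP point to x,y,z with closing line at world angle ang"""
    from plant import bot, capture, close_job
    from scipy.spatial.transform import Rotation as R
    o=bot.get_obs(); M=R.from_euler("xyz",o["tcp_rot"]).as_matrix()
    g=o["tool_pos"]+159*M[:,2]; d=M.T@(np.array([x,y,z])-g)
    a=np.arctan2(M[1,1],M[0,1]); w=0 if ang is None else -((ang-a+np.pi/2)%np.pi-np.pi/2)
    print("t%.2f"%o["time"],"grasp",g.round(1),"ang %.3f"%a,"shift",d.round(1),"|%.0f|"%np.linalg.norm(d),"turn %.3f"%w,"F",np.round(o["contact_force"],1),"w %.1f"%o["grip_width"],"j6 %.2f"%o["joint_positions"][5])
```

```bash
python3 -c "
from h import *
s=dict(np.load('side0.npz'));t=dict(np.load('top0.npz'))
print('C',tri(s,(293.74,264.35),t,(236,229.44)),'pile',tri(s,(293.04,169.73),t,(308.95,174.75)),'topview@85',onz(t,(236,229.44),85),'@216',onz(t,(308.95,174.75),216))
go(592,-62,245,-.133)"
```

```text
C (array([422.94266811, 305.90117968,  86.58608955]), np.float64(0.7308401751190727), np.float64(0.5537484101956611)) pile (array([580.42577474,  66.14385148, 216.98728992]), np.float64(0.7398936091981761), np.float64(0.6892898943469297)) topview@85 [421.39672075 305.30990582  85.        ] @216 [578.78436882  65.15526763 216.        ]
t0.10 grasp [ 194.1 -487.4  245.1] ang -1.192 shift [ 527.  -248.1    0.6] |583| turn -1.059 F [-0.1 -0.   0.4] w 91.6 j6 -0.15
```

The rows are not in the units I measure in: shifts go in shares of 800 mm and turns go in shares of pi/2 rad. I convert before sending: 263 mm is 0.3288, 210 mm is 0.2625, -0.18 rad is -0.1146.

{"api": "shift_gripper", "payload": {
  "offsets": "60,0.065,-0.03,0,-0.1146\n60,0.13,-0.0613,0,-0.2292\n60,0.1963,-0.0925,0,-0.3438\n60,0.2625,-0.1238,0,-0.4584\n60,0.3288,-0.155,0,-0.573"
}}

```text
time: 0.72
tool_pos: [393.6, -273.7, 404.6]
tcp_rot: [-3.141, -0.0, 1.284]
contact_force: [0.6, 0.1, 0.1]
grip_width: 60.1
finger_force: 0.0
```

```bash
python3 -c "
from h import *
go(592,-62,245,-.133)"
```

```text
t0.72 grasp [ 393.6 -273.7  245.6] ang -0.286 shift [259.1 130.5   0.6] |290| turn -0.153 F [0.6 0.1 0.1] w 60.1 j6 -0.48
```

Converted, 259 mm is 0.3238, 208 mm is 0.26, -0.153 rad is -0.0974.

{"api": "shift_gripper", "payload": {
  "offsets": "60,0.065,0.0325,0,-0.0637\n60,0.13,0.065,0,-0.0974\n60,0.195,0.0975,0,-0.0974\n60,0.26,0.13,0,-0.0974\n60,0.3238,0.1631,0,-0.0974"
}}

```text
time: 1.35
tool_pos: [593.3, -63.1, 404.3]
tcp_rot: [-3.141, 0.0, 1.432]
contact_force: [0.7, -1.4, 0.7]
grip_width: 60.0
finger_force: 0.0
```

{"api": "shift_gripper", "payload": {
  "offsets": "60,0,0,0,0\n60,0,0,0,0"
}}

```text
time: 1.6
tool_pos: [592.0, -64.9, 404.1]
tcp_rot: [-3.14, 0.0, 1.432]
contact_force: [-0.8, -0.1, 0.9]
grip_width: 59.9
finger_force: 0.0
```

```bash
python3 -c "
from h import *
from plant import bot, capture, close_job
t=capture('top');s=capture('side')
cv2.imwrite('pics/k.png',np.hstack([cv2.resize(c['color'][y:y+100,x:x+90],(390,433),interpolation=2) for c,x,y in((t,290,130),(s,260,110))])[...,::-1])
go(592,-62,245,-.133)"
```

```text
t1.70 grasp [591.5 -65.8 245.6] ang -0.140 shift [ 3.9 -0.   0.6] |4| turn -0.007 F [-0.6  0.1 -0. ] w 59.9 j6 -0.10
```

View pics/k.png

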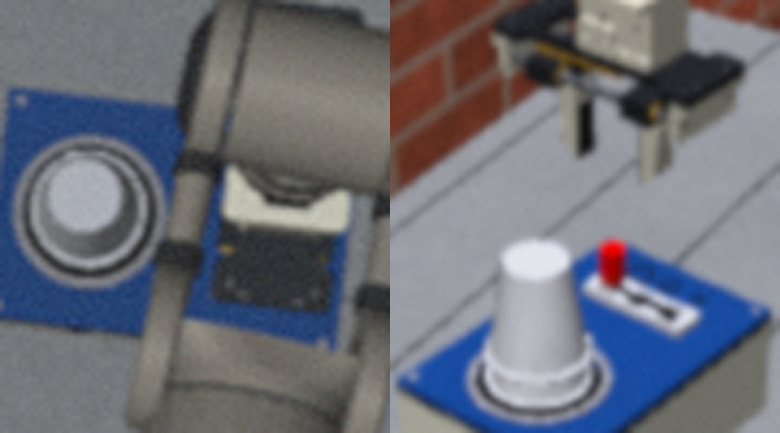

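The picture shows the fingers straddling the knob's line, well clear of the pile. I'll descend in steps.

Converted, 80 mm is 0.1, 60 mm is 0.075.

{"api": "shift_gripper", "payload": {
  "offsets": "60,0.005,0,0.0375,0\n60,0.005,0,0.075,0\n60,0.005,0,0.1,0\n60,0.005,0,0.1,0"
}}

```text
time: 2.2
tool_pos: [591.9, -62.0, 323.6]
tcp_rot: [-3.138, -0.0, 1.43]
contact_force: [0.5, -0.5, -0.1]
grip_width: 60.0
finger_force: 0.0
```

```bash
python3 -c "
from h import *
go(592,-62,138,-.133)
from plant import bot, capture, close_job
s=capture('side');x,y=260,130
print(proj(s,(592,-62,152)))
cv2.imwrite('pics/k2.png',cv2.resize(s['color'][y:y+60,x:x+80],(800,600),interpolation=2)[...,::-1])"
```

```text
t2.20 grasp [591.3 -61.9 164.6] ang -0.141 shift [ 0.   0.7 26.6] |27| turn -0.008 F [ 0.5 -0.5 -0.1] w 60.0 j6 -0.09
[311.76973999 167.10520189]
```

View pics/k2.png

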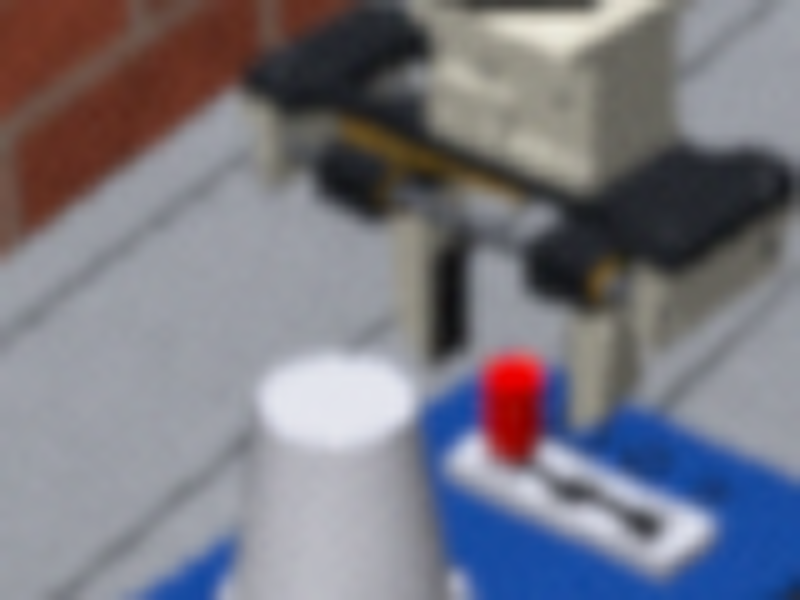

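The knob is midway between the two fingers. Going down 27 mm and closing.

Converted, 27 mm is 0.0338, 15 mm is 0.0188, -0.007 rad is -0.0045.

{"api": "shift_gripper", "payload": {
  "offsets": "60,0,0.0009,0.0188,-0.0045\n60,0,0.0009,0.0338,-0.0045\n60,0,0.0009,0.0338,-0.0045\n10,0,0.0009,0.0338,-0.0045\n10,0,0.0009,0.0338,-0.0045"
}}

```text
time: 2.88
tool_pos: [593.6, -60.9, 298.1]
tcp_rot: [3.141, 0.0, 1.439]
contact_force: [0.1, -0.1, 1.0]
grip_width: 44.6
finger_force: 0.0
```

{"api": "shift_gripper", "payload": {
  "offsets": "10,0,0,0,0\n10,0,0,0,0"
}}

```text
time: 3.12
tool_pos: [593.5, -61.0, 297.9]
tcp_rot: [3.141, 0.0, 1.439]
contact_force: [0.5, -0.2, 0.3]
grip_width: 24.6
finger_force: 0.0
```

```bash
python3 -c "
from h import *
go(592,-62,138,-.133)"
```

```text
t3.12 grasp [593.5 -61.  138.9] ang -0.132 shift [-1.2 -1.4  0.9] |2| turn 0.001 F [ 0.5 -0.2  0.3] w 24.6 j6 -0.10
```

Converted, -15 mm is -0.0188, -10 mm is -0.0125.

{"api": "shift_gripper", "payload": {
  "offsets": "10,0,0,0,0\n10,0,0,0,0\n10,0,0,-0.0063,0\n10,0,0,-0.0125,0\n10,0,0,-0.0188,0"
}}

```text
time: 3.75
tool_pos: [593.3, -60.9, 312.8]
tcp_rot: [-3.141, -0.0, 1.439]
contact_force: [-0.5, -0.8, -2.0]
grip_width: 21.3
finger_force: 30.0
```

{"api": "shift_gripper", "payload": {
  "offsets": "10,0,0,0,0"
}}

```text
time: 3.88
tool_pos: [593.4, -61.0, 313.1]
tcp_rot: [3.141, 0.0, 1.439]
contact_force: [0.4, -0.3, -3.2]
grip_width: 21.2
finger_force: 30.0
```

```bash
python3 -c "
from h import *
go(593.5,-61,150,-.133)"
```

```text
t3.88 grasp [593.4 -61.  154.1] ang -0.132 shift [0.  0.1 4.1] |4| turn 0.001 F [ 0.4 -0.3 -3.2] w 21.2 j6 -0.10
```

Converted, -60 mm is -0.075, -45 mm is -0.0563.

{"api": "shift_gripper", "payload": {
  "offsets": "10,0,-0.0188,0,0\n10,0,-0.0375,0,0\n10,0,-0.0563,0,0\n10,0,-0.075,0,0\n10,0,-0.075,0,0"
}}

```text
time: 4.5
tool_pos: [534.2, -52.9, 313.5]
tcp_rot: [3.138, -0.0, 1.439]
contact_force: [3.8, 0.4, -1.5]
grip_width: 21.2
finger_force: 30.0
```

{"api": "shift_gripper", "payload": {
  "offsets": "10,0,0,0,0\n10,0,0,0,0"
}}

```text
time: 4.75
tool_pos: [534.6, -53.1, 312.8]
tcp_rot: [3.14, -0.0, 1.439]
contact_force: [5.2, 2.1, -3.9]
grip_width: 21.2
finger_force: 30.0
```

```bash
python3 -c "
from h import *
from plant import bot, capture, close_job
go(533.9,-53.1,139,-.133)
s=capture('side');x,y=280,130
cv2.imwrite('pics/k3.png',cv2.resize(s['color'][y:y+60,x:x+80],(800,600),interpolation=2)[...,::-1])"
```

```text
t4.75 grasp [534.9 -53.1 153.8] ang -0.132 shift [-0.2 -1.  14.8] |15| turn 0.001 F [ 5.2  2.1 -3.9] w 21.2 j6 -0.11
```

View pics/k3.png

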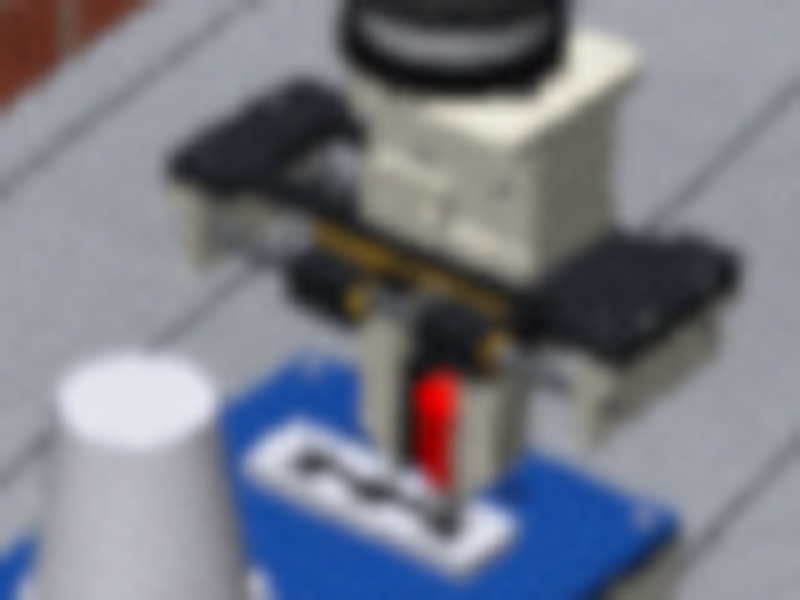

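The knob is held above the near notch and rests against the end stop. I'll lower it and release.

Converted, 15.5 mm is 0.0194, 15 mm is 0.0188.

{"api": "shift_gripper", "payload": {
  "offsets": "10,0,0.0009,0.0063,0\n10,0,0.0009,0.0125,0\n10,0,0.0009,0.0188,0\n10,0,0.0009,0.0194,0\n10,0,0.0009,0.0194,0"
}}

```text
time: 5.42
tool_pos: [534.8, -53.0, 297.9]
tcp_rot: [3.14, -0.0, 1.439]
contact_force: [1.4, 2.7, 4.5]
grip_width: 21.4
finger_force: 30.0
```

```bash
python3 -c "
from h import *
go(533.9,-53.1,139,-.133)"
```

```text
t5.42 grasp [535.  -53.1 138.9] ang -0.132 shift [-0.2 -1.1 -0.1] |1| turn 0.001 F [1.4 2.7 4.5] w 21.4 j6 -0.11
```

Converted, -60 mm is -0.075, -15 mm is -0.0188.

{"api": "shift_gripper", "payload": {
  "offsets": "60,0,0,0,0\n60,0,0,0,0\n60,0,0,0,0\n60,0,0,-0.0188,0\n60,0,0,-0.075,0"
}}

```text
time: 6.05
tool_pos: [534.2, -53.2, 356.7]
tcp_rot: [-3.137, -0.0, 1.439]
contact_force: [0.3, -0.8, 0.4]
grip_width: 59.3
finger_force: 0.0
```

{"api": "shift_gripper", "payload": {
  "offsets": "60,0,0,-0.0625,0\n60,0,0,-0.125,0\n60,0,0,-0.1625,0"
}}

```text
time: 6.42
tool_pos: [534.2, -53.1, 491.2]
tcp_rot: [3.137, 0.001, 1.439]
contact_force: [0.6, -0.5, -1.1]
grip_width: 60.2
finger_force: 0.0
```

```bash
python3 -c "
from h import *
from plant import bot, capture, close_job
go(422,305.5,245,0)
s=capture('side');np.savez('side1.npz',**s)
m=red(s,np.s_[160:200,305:345]);y,x=np.nonzero(m);print(len(x),x.mean(),y.mean(),y.min(),y.max())
s0=dict(np.load('side0.npz'));print('predicted',proj(s,(533,-53.5,139.05)), 'top',proj(s,(533,-53.5,152)),'bottom',proj(s,(533,-53.5,118)))
# calibrate prediction on the starting knob
print('start pred',proj(s,(592.7,-61.9,139.05)))"
```

```text
t6.42 grasp [534.9 -53.3 332.2] ang -0.132 shift [ 340.9 -159.6   86.3] |386| turn -0.132 F [ 0.6 -0.5 -1.1] w 60.2 j6 -0.11
45 324.02222222222224 176.22222222222223 172 181
predicted [325.05174862 176.35950034] top [325.1257105  173.24195379] bottom [324.93320761 181.35609009]
start pred [311.58323504 170.14864087]
```

The knob has landed within a pixel of the predicted home position at the small notch. Next is tumbler C, closing along world x so the gripper stays clear of the box.

Converted, 250 mm is 0.3125, 200 mm is 0.25, -0.132 rad is -0.084.

{"api": "shift_gripper", "payload": {
  "offsets": "90,0.0625,-0.0288,0.0125,-0.0637\n90,0.125,-0.0575,0.025,-0.084\n90,0.1875,-0.0875,0.0375,-0.084\n90,0.25,-0.1175,0.05,-0.084\n90,0.3125,-0.1463,0.0625,-0.084"
}}

```text
time: 7.1
tool_pos: [450.6, 211.5, 437.8]
tcp_rot: [3.14, -0.0, 1.571]
contact_force: [0.8, -0.7, 0.3]
grip_width: 89.5
finger_force: 0.0
```

```bash
python3 -c "
from h import *
t=dict(np.load('top0.npz'));print('box edge',onz(t,(207,237),130),onz(t,(207,237),60))
go(422,305.5,200,0)"
```

```text
box edge [399.82916945 386.89649912 130.        ] [398.14157001 404.84788373  60.        ]
t7.10 grasp [450.8 211.5 278.8] ang -0.000 shift [ 93.9 -28.9  78.8] |126| turn -0.000 F [ 0.8 -0.7  0.3] w 89.5 j6 0.29
```

Converted, 148 mm is 0.185, 120 mm is 0.15.

{"api": "shift_gripper", "payload": {
  "offsets": "92,0.0588,-0.0188,0.05,0\n92,0.1175,-0.0363,0.0988,0\n92,0.1175,-0.0363,0.15,0\n92,0.1175,-0.0363,0.185,0\n92,0.1175,-0.0363,0.185,0"
}}

```text
time: 7.72
tool_pos: [422.0, 303.9, 288.0]
tcp_rot: [-3.138, 0.002, 1.571]
contact_force: [0.6, -0.5, -0.0]
grip_width: 91.7
finger_force: 0.0
```

```bash
python3 -c "
from h import *
from plant import bot, capture, close_job
go(422,305.5,60,0)
t=capture('top');s=capture('side')
cv2.imwrite('pics/c.png',np.hstack([cv2.resize(c['color'][y:y+60,x:x+60],(390,390),interpolation=2) for c,x,y in((t,210,200),(s,265,235))])[...,::-1])"
```

```text
t7.72 grasp [421.5 303.6 129. ] ang 0.000 shift [ 2.   0.8 69. ] |69| turn 0.000 F [ 0.6 -0.5 -0. ] w 91.7 j6 0.48
```

View pics/c.png

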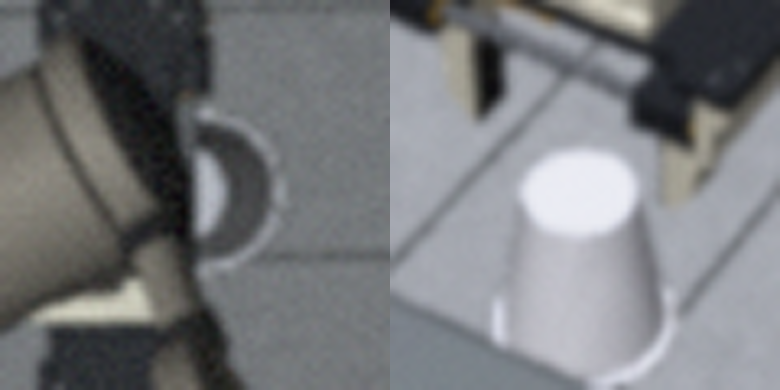

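The fingers straddle tumbler C, which is centred at about (580,192) in the right half. Descend and grip.

Converted, 69 mm is 0.0863, 60 mm is 0.075.

{"api": "shift_gripper", "payload": {
  "offsets": "92,0.0013,0.0013,0.0375,0\n92,0.0013,0.0013,0.075,0\n92,0.0013,0.0013,0.0863,0\n92,0.0013,0.0013,0.0863,0\n40,0.0013,0.0013,0.0863,0"
}}

```text
time: 8.45
tool_pos: [424.2, 305.3, 221.7]
tcp_rot: [3.139, -0.001, 1.571]
contact_force: [0.2, 0.4, -1.1]
grip_width: 85.8
finger_force: 0.0
```

{"api": "shift_gripper", "payload": {
  "offsets": "40,0,0,0,0\n40,0,0,0,0\n40,0,0,0,0\n40,0,0,0,0"
}}

```text
time: 8.95
tool_pos: [423.7, 305.1, 220.5]
tcp_rot: [3.141, -0.0, 1.571]
contact_force: [-0.7, 0.5, 3.8]
grip_width: 62.8
finger_force: 29.9
```

```bash
python3 -c "
from h import *
go(422,305.5,60,0)"
```

```text
t8.95 grasp [423.8 305.1  61.5] ang 0.000 shift [ 0.4 -1.8  1.5] |2| turn 0.000 F [-0.7  0.5  3.8] w 62.8 j6 0.48
```

Converted, -240 mm is -0.3, -180 mm is -0.225.

{"api": "shift_gripper", "payload": {
  "offsets": "40,0,0,-0.0125,0\n40,0,0,-0.075,0\n40,0,0,-0.15,0\n40,0,0,-0.225,0\n40,0,0,-0.3,0"
}}

```text
time: 9.57
tool_pos: [423.0, 304.8, 462.6]
tcp_rot: [3.142, 0.0, 1.571]
contact_force: [2.2, 1.5, -1.7]
grip_width: 62.9
finger_force: 29.6
```

{"api": "shift_gripper", "payload": {
  "offsets": "40,0,0,0,0"
}}

```text
time: 9.7
tool_pos: [423.5, 305.1, 465.6]
tcp_rot: [3.132, -0.005, 1.571]
contact_force: [-0.6, -0.1, -1.9]
grip_width: 62.5
finger_force: 29.6
```

```bash
python3 -c "
from h import *
go(580.5,66.8,300,0)"
```

```text
t9.70 grasp [425.  305.9 306.7] ang 0.000 shift [-239.1  155.4    7. ] |285| turn 0.000 F [-0.6 -0.1 -1.9] w 62.5 j6 0.48
```

Converted, -239 mm is -0.2988, -200 mm is -0.25.

{"api": "shift_gripper", "payload": {
  "offsets": "40,-0.0625,0.04,0,0\n40,-0.125,0.0813,0,0\n40,-0.1875,0.1225,0,0\n40,-0.25,0.1625,0,0\n40,-0.2988,0.195,0,0"
}}

```text
time: 10.32
tool_pos: [580.3, 63.8, 458.8]
tcp_rot: [-3.139, 0.0, 1.57]
contact_force: [-0.4, 1.3, -1.2]
grip_width: 63.1
finger_force: 29.6
```

{"api": "shift_gripper", "payload": {
  "offsets": "40,0,0,0,0\n40,0,0,0,0\n40,0,0,0,0"
}}

```text
time: 10.7
tool_pos: [579.0, 67.2, 460.0]
tcp_rot: [-3.141, -0.0, 1.572]
contact_force: [0.2, 0.7, -0.9]
grip_width: 62.7
finger_force: 29.6
```

```bash
python3 -c "
from h import *
from plant import bot, capture, close_job
go(580.5,66.8,300,0)
s=capture('side');x,y=250,110
cv2.imwrite('pics/d.png',cv2.resize(s['color'][y:y+105,x:x+90],(514,600),interpolation=2)[...,::-1])"
```

```text
t10.70 grasp [578.9  67.2 301. ] ang 0.002 shift [-0.4  1.6  1. ] |2| turn 0.002 F [ 0.2  0.7 -0.9] w 62.7 j6 -0.02
```

View pics/d.png

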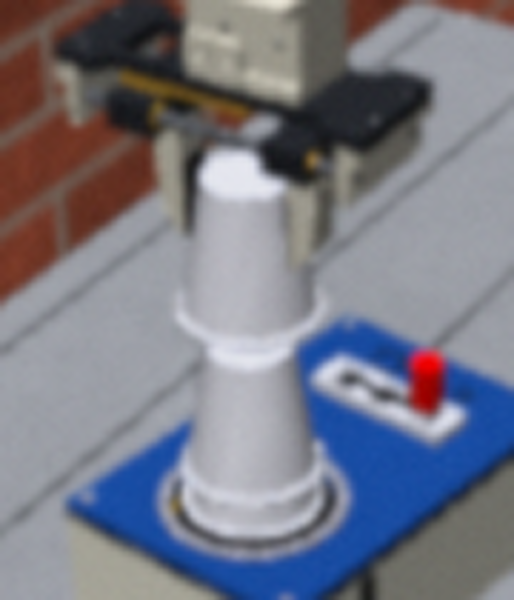

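C hangs upright, in line with the pile: both rim centres are near column 251. The knob sits in the near notch. Lowering C onto the pile.

Converted, 70 mm is 0.0875, 65 mm is 0.0813.

{"api": "shift_gripper", "payload": {
  "offsets": "40,0,0.0019,0.025,0\n40,0,0.0019,0.05,0\n40,0,0.0019,0.0688,0\n40,0,0.0019,0.0813,0\n40,0,0.0019,0.0875,0"
}}

```text
time: 11.38
tool_pos: [581.0, 66.3, 389.9]
tcp_rot: [-3.141, 0.0, 1.571]
contact_force: [-0.3, 1.0, -1.9]
grip_width: 62.8
finger_force: 29.6
```

{"api": "shift_gripper", "payload": {
  "offsets": "40,0,0,0.005,0\n40,0,0,0.01,0\n40,0,0,0.01,0"
}}

```text
time: 11.75
tool_pos: [581.1, 66.0, 382.1]
tcp_rot: [-3.141, 0.0, 1.571]
contact_force: [-0.2, 0.4, -1.3]
grip_width: 62.6
finger_force: 29.6
```

```bash
python3 -c "
from h import *
go(580.5,66.8,217,0)"
```

```text
t11.75 grasp [581.1  66.  223.1] ang -0.000 shift [ 0.8 -0.5  6.1] |6| turn -0.000 F [-0.2  0.4 -1.3] w 62.6 j6 -0.02
```

Converted, 7 mm is 0.0088, 4 mm is 0.005.

{"api": "shift_gripper", "payload": {
  "offsets": "40,0,0,0.005,0\n40,0,0,0.0088,0\n40,0,0,0.0088,0\n40,0,0,0.0088,0"
}}

```text
time: 12.25
tool_pos: [581.1, 66.1, 375.5]
tcp_rot: [3.141, 0.0, 1.571]
contact_force: [-0.4, -0.6, 0.3]
grip_width: 62.9
finger_force: 29.7
```

```bash
python3 -c "
from h import *
go(580.5,66.8,217,0)"
```

```text
t12.25 grasp [581.2  66.1 216.5] ang 0.000 shift [ 0.7 -0.7 -0.5] |1| turn 0.000 F [-0.4 -0.6  0.3] w 62.9 j6 -0.02
```

Converted, -62 mm is -0.0775, -20 mm is -0.025.

{"api": "shift_gripper", "payload": {
  "offsets": "88,0,0,0,0\n88,0,0,0,0\n88,0,0,0,0\n88,0,0,-0.025,0\n88,0,0,-0.0775,0"
}}

```text
time: 12.88
tool_pos: [580.9, 66.0, 436.1]
tcp_rot: [-3.137, 0.0, 1.571]
contact_force: [0.2, 0.2, -0.3]
grip_width: 88.1
finger_force: 0.0
```

{"api": "shift_gripper", "payload": {
  "offsets": "0,0,0,0,0\n0,0,0,0,0\n0,0,0,0,0\n0,0,0,0,0\n0,0,0,0,0"
}}

```text
time: 13.5
tool_pos: [581.1, 66.1, 436.7]
tcp_rot: [-3.141, 0.0, 1.571]
contact_force: [-0.9, -0.0, -0.5]
grip_width: 42.6
finger_force: 0.0
```

{"api": "shift_gripper", "payload": {
  "offsets": "0,0,0,0,0\n0,0,0,0,0\n0,0,0,0,0\n0,0,0,0,0"
}}

```text
time: 14.0
tool_pos: [581.1, 66.1, 437.2]
tcp_rot: [3.142, 0.0, 1.571]
contact_force: [0.7, 0.7, 0.6]
grip_width: 3.3
finger_force: 0.0
```

```bash
python3 -c "
from h import *
from plant import bot, capture, close_job
go(580.5,66.8,217,0)
s=capture('side');x,y=250,110
cv2.imwrite('pics/e.png',cv2.resize(s['color'][y:y+105,x:x+90],(514,600),interpolation=2)[...,::-1])"
```

```text
t14.00 grasp [581.1  66.1 278.2] ang 0.000 shift [ 0.7 -0.6 61.2] |61| turn 0.000 F [0.7 0.7 0.6] w 3.3 j6 -0.02
```

View pics/e.png

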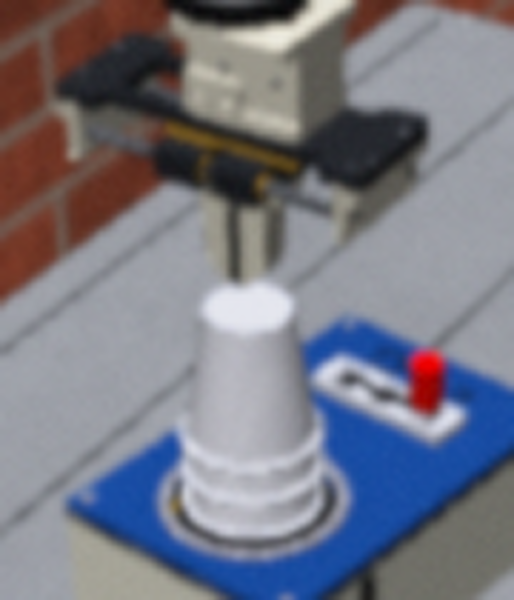

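All three tumblers are nested upright, with the closed fingers over the top centre. Pushing straight down, watching the force.

Converted, 40 mm is 0.05, 34 mm is 0.0425.

{"api": "shift_gripper", "payload": {
  "offsets": "0,0.0008,-0.0005,0.0175,0\n0,0.0008,-0.0005,0.025,0\n0,0.0008,-0.0005,0.0338,0\n0,0.0008,-0.0005,0.0425,0\n0,0.0008,-0.0005,0.05,0"
}}

```text
time: 14.68
tool_pos: [580.8, 66.7, 397.6]
tcp_rot: [3.14, 0.0, 1.571]
contact_force: [-1.5, -0.1, 10.0]
grip_width: 0.4
finger_force: 4.8
```

{"api": "shift_gripper", "payload": {
  "offsets": "0,0,0,0.0075,0\n0,0,0,0.015,0\n0,0,0,0.0225,0\n0,0,0,0.03,0\n0,0,0,0.0375,0"
}}

```text
time: 15.3
tool_pos: [581.0, 66.7, 368.3]
tcp_rot: [3.139, 0.0, 1.571]
contact_force: [-1.5, 0.2, 7.2]
grip_width: 0.5
finger_force: 3.7
```

```bash
python3 -c "
from h import *
go(580.5,66.8,176,0)"
```

```text
t15.30 grasp [581.4  66.7 209.3] ang -0.000 shift [ 0.2 -1.  33.3] |33| turn -0.000 F [-1.5  0.2  7.2] w 0.5 j6 -0.02
```

Converted, 31 mm is 0.0388, 27 mm is 0.0338.

{"api": "shift_gripper", "payload": {
  "offsets": "0,0,0,0.0088,0\n0,0,0,0.0175,0\n0,0,0,0.0263,0\n0,0,0,0.0338,0\n0,0,0,0.0388,0"
}}

```text
time: 15.92
tool_pos: [580.9, 66.6, 336.0]
tcp_rot: [3.141, 0.0, 1.571]
contact_force: [0.6, -0.5, 6.1]
grip_width: 0.6
finger_force: 2.9
```

{"api": "shift_gripper", "payload": {
  "offsets": "0,0,0,0.0025,0\n0,0,0,0.0038,0\n0,0,0,0.0038,0"
}}

```text
time: 16.3
tool_pos: [580.9, 66.6, 333.1]
tcp_rot: [3.141, 0.0, 1.571]
contact_force: [0.7, -0.8, 4.8]
grip_width: 0.5
finger_force: 2.7
```

```bash
python3 -c "
from h import *
go(580.5,66.8,176,0)"
```

```text
t16.30 grasp [581.   66.6 174.1] ang -0.000 shift [ 0.2 -0.5 -1.9] |2| turn -0.000 F [ 0.7 -0.8  4.8] w 0.5 j6 -0.02
```

Converted, -12 mm is -0.015, -9 mm is -0.0113.

{"api": "shift_gripper", "payload": {
  "offsets": "0,0,0,-0.0038,0\n0,0,0,-0.0075,0\n0,0,0,-0.0113,0\n0,0,0,-0.015,0"
}}

```text
time: 16.8
tool_pos: [580.4, 66.7, 344.5]
tcp_rot: [-3.139, 0.0, 1.571]
contact_force: [-1.0, -0.4, 0.2]
grip_width: 0.4
finger_force: 0.0
```

{"api": "shift_gripper", "payload": {
  "offsets": "0,0,0,-0.05,0\n0,0,0,-0.1125,0\n0,0,0,-0.175,0\n0,0,0,-0.175,0"
}}

```text
time: 17.3
tool_pos: [580.6, 66.7, 489.2]
tcp_rot: [3.134, 0.0, 1.571]
contact_force: [0.1, 0.6, -0.1]
grip_width: 0.4
finger_force: 0.0
```

```bash
python3 -c "
from h import *
from plant import bot, capture, close_job
go(580.5,66.8,176,0)
t=capture('top');s=capture('side')
print(bright(s,282,180,312,206,.88),'pred closed end',proj(s,(580.4,66.1,163)))
cv2.imwrite('pics/f.png',np.hstack([cv2.resize(s['color'][140:240,250:360],(480,436),interpolation=2),cv2.resize(s['color'],None,fx=.5,fy=.5)[:0].reshape(0,320,3) if 0 else cv2.copyMakeBorder(cv2.resize(t['color'],(320,200)),0,236,0,0,0)])[...,::-1])"
```

```text
t17.30 grasp [581.8  66.7 330.2] ang 0.000 shift [ 1.000e-01 -2.400e+00  1.542e+02] |154| turn 0.000 F [ 0.1  0.6 -0.1] w 0.4 j6 -0.02
(array([293.63, 183.55]), [5, 0, 14, 9, 93]) pred closed end [294.20735346 183.6164975 ]
```

View pics/f.png

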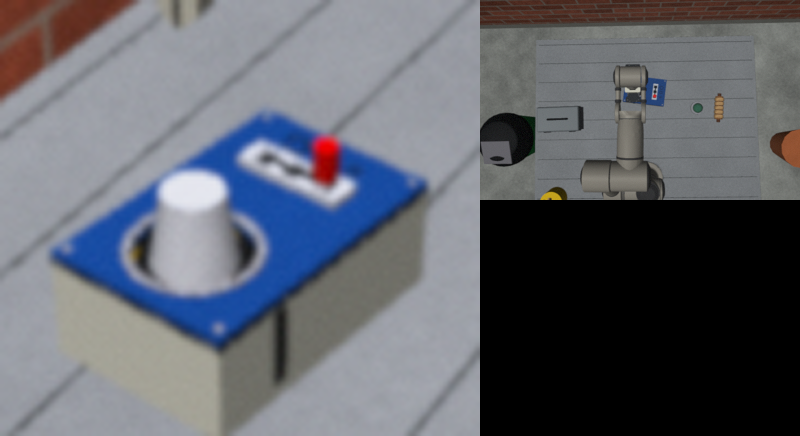

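The pile stays down with only the top tumbler's upper part showing, and the knob is home. I'll hold a second, check that it's stable, then hand in.

{"api": "shift_gripper", "payload": {
  "offsets": "0,0,0,0,0\n0,0,0,0,0\n0,0,0,0,0\n0,0,0,0,0\n0,0,0,0,0",
  "lines": "1,1"
}}

```text
time: 18.02
```

```bash
python3 -c "
from h import *
from plant import bot, capture, close_job
s=capture('side')
for z in(160,163,170): print(z,proj(s,(580.4,66.1,z)))
for f in(.8,.88,.94):print(bright(s,282,170,312,206,f))"
```

```text
160 [294.22992519 184.36518982]
163 [294.20735346 183.6164975 ]
170 [294.15445422 181.86185759]
(array([293.44, 183.85]), [5, 10, 14, 10, 110])
(array([293.64, 183.5 ]), [5, 10, 14, 8, 92])
(array([293.73, 183.35]), [6, 10, 13, 8, 78])
```

The closed end reads z≈163 and is steady, which matches the caught height.

```bash
python3 -c "
from plant import bot, capture, close_job
print(close_job())"
```

```text
the job is handed in; nothing more can be done
None
```

The job is handed in at about 18 s: the knob is home in the small-cup notch, the third tumbler is stacked on the pile, and the pile stays down under the catches (closed end measured at about z = 163 mm, as expected); the other things on the bench were not touched.

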